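# Clamp a jigsaw blank for painting

## Task

On the white clamping board, push the big wooden jigsaw piece away from the robot along the board until its straight far edge lies flat and flush against the wooden fence, under the raised clamp. Then push the clamp's black lever over to the left, past its middle, so that it snaps shut and presses the piece down. Push with the fingers only: do not lift the piece, leave the clamp open until the piece is home, and leave everything else on the desk where it stands.

Things in the scene. Friction and masses are not known exactly. Their poses are not given: they have to be found in the camera images.
- jig: fixed white board, top 15 mm above the table, turned up to 0.3 rad. Origin at table height; x away from the robot to the fence, y left, z up. In its frame the board spans x -150..130, y -200..160 mm. The clamp's steel stand (44 x 50 mm in x, y; top 85 mm above the table) is at x 55, y -105 mm. The piece is home when centred near x 30 mm, y within 20 mm of 0, axes along the board's
- fence_face (a point): middle of the near face of the wooden fence across the board's far side, board frame (80, 0, 24) mm; the fence is 22 mm thick, spans y -100..100 mm and rises 30 mm above the board
- piece: loose wooden jigsaw piece, about 130 g, 18 mm thick, on the board 45 to 85 mm short of the fence, turned up to 0.2 rad, up to 12 mm sideways. Origin: underside centre of its 100 x 100 mm body. Straight full-width edges near (x -50 mm) and far (x +50); round tab out to y +74 mm; socket 32 mm wide, 28 deep in the -y side. Slides with about 1 to 2 N
- piece_far_edge (a point): middle of the piece's far straight edge, at half its thickness
- piece_near_edge (a point): middle of the piece's near straight edge, at half its thickness: push here, towards the fence
- lever (a joint): angle of the clamp's black lever (rad): 0 = open, leaning 0.7 from upright to the board's -y; grows through upright (0.7) to shut at 1.4, leaning to +y. Hinge along the board's x. A spring holds it at either end: about 6 N across it near the tip starts it, less towards the middle; past 0.7 it snaps shut by itself
- lever_tip (a point): free end of the lever, 118 mm from the hinge; the black grip is a round bar of 14 mm diameter, from 30 mm to the tip
- lever_hinge (a point): the lever's hinge, fixed: board frame (55, -100, 75) mm
- bar: the clamp's steel bar, 16 mm wide in board x, with a rubber foot 18 mm across, geared to the lever. Origin on its hinge, board frame (55, -95, 60) mm. Open: raised 72 degrees, highest point about 150 mm above the table. Shut: level, pointing to +y, the foot pressing on the piece at board x 55, y -20 mm with several N
- pot_a: small white paint pot with lid, 46 mm across, 36 mm tall, stands on the left (+y) part of the board; bystander; origin under its centre
- pot_b: second paint pot like pot_a, also on the board
- paint_a: blue paint bottle, 58 mm across, 170 mm tall, on the table beyond the board; bystander; origin under its centre
- brush_jar: glass jar 74 mm across with brushes up to 175 mm tall, on the table beyond the board; bystander; origin under its centre
- mug: white mug, 80 mm across, 95 mm tall, on the table to the left; bystander; origin under its centre
- spare_piece: another wooden jigsaw piece of the same shape and size, lying on the table well to the right, not on the board; bystander; origin under its centre
- glue_stick: standing glue stick, 29 mm across, 95 mm tall, on the table to the right; bystander; origin under its centre
Mind the look-alikes: they are no part of the job. What is shaped like the piece but turquoise is not meant.

How it is judged:
By the outcome, as a careful person would: the job done as asked, in the order asked, and still so for the second after the job is handed in, with the robot touching nothing.
It also fails if it takes over 45 s, if anything falls off the work surface, if the arm or the gripper's body presses on something with over 40 N, if the wrist force passes 120 N, or if a joint passes its speed limit or range.

## Robot

A 6-joint arm with a two-finger parallel gripper is mounted at the origin on the work surface. World frame = base frame: x ahead of the robot, y to its left, z up, the work surface at z = 0. Lengths are in mm, angles in rad, forces in N, time in s.
With the tool pointing down it reaches from about 250 to 775 mm from the base axis. Payload 4 kg.
Tool frame: the origin (TCP) lies midway between the tips of the shut fingers; the grasp point (between the pads) lies 19 mm behind it; z points along the fingers, y is the direction in which the jaws open and shut (so a half turn about z gives the same grasp; the last joint's range is limited). The gripper opens to 94 mm and grips with 3 to 60 N. Pads are 16 mm wide; open, the fingers measure 119 mm over their backs; the gripper's body (75 mm by 177 mm) begins 78 mm behind the grasp point.
Start: joints at [-1.275, 0.087, 1.371, -0, 1.684, -0.103], TCP at [213.571, -506.861, 205.506] pointing down, gripper open.
Joint ranges: [-3.1, 3.1], [-0.76, 2.03], [0.27, 2.55], [-1.08, 4.22], [0.17, 2.65], [-2.57, 2.57]. Speed limits (rad/s): [2.79, 2.79, 3.14, 3.14, 3.14, 3.14].

## Interface

Orientations are given as a 3x3 rotation matrix whose columns are the frame's x, y, z axes.
In Python, from bench import manip gives the robot as it stands. Calls block until the motion is done:
- manip.goto(position, orientation): joint-space move of the TCP to a pose.
- manip.line_to(position, rotation=None, v=150, contact_N=None): straight line of the TCP; rotation=None keeps the orientation; v is the mean speed in mm/s. With contact_N (N) it stops when the force on the tool has changed by that much, and returns True; else False.
- manip.set_joints(angles): joint-space move.
- manip.open() and manip.close(squeeze=None): open the fingers fully, or close them until they stop; squeeze is the grip in N (None keeps the last).
- manip.wait(seconds).
- manip.ik(position, orientation): joint angles nearest the present ones, or None.
- manip.read_camera(name): name is "side" or "top"; returns a dict with "color" (400x640x3 uint8, red, green, blue), "depth" (400x640 float32, mm along the optical axis (not along the pixel's ray), 0 where there is no reading), "fov_y" (degrees; the focal length in pixels is half the picture's height over the tangent of half this angle, whatever the lens; pixels are square), "cx", "cy" (the principal point, pixels), "rvec" (rotation vector, rad) and "tvec" (3), from world to camera coordinates, as OpenCV has them. Camera axes: x right, y down, z forward; pixel columns grow to the right and rows downward; lengths in mm; the calibration is good to about 2 mm. A picture is of the moment at which its call begins.
A pose or a line that the arm cannot do raises manip.MotionError and nothing moves.
- manip.hand_in(): hands the job in, once; it reports no verdict.
Readings, each from a call of its own:
- manip.read_time(): time.
- manip.read_q(): joint angles.
- manip.read_dq(): joint speeds.
- manip.read_joint_torque(): joint torques, N m.
- manip.read_eef_pos(): TCP position.
- manip.read_orientation(): TCP orientation.
- manip.read_ft_force(): force on the tool from outside, world axes, zero at the start.
- manip.read_ft_torque(): the same for the moment, N m.
- manip.read_width(): finger opening in mm.
Only numpy, scipy, OpenCV 4.12 (cv2) and the standard library are available. Lean on these libraries where they do the work, as an engineer would, in place of code of your own. Each camera call takes 0.05 s, during which the arm holds its last target.

## Working session

There is one attempt and no reset: what is moved stays moved. The work goes in short steps, each a Python script; the robot and the scene stay as the last script left them, time stands still between calls to the robot, and variables do not carry over. Pictures are saved under pics/ and viewed, and the job is handed in when it is done.

```bash
mkdir -p pics; ls
cat > h.py <<'E'
from bench import manip
import numpy as np, cv2
def K(c):
    f=200/np.tan(np.radians(c["fov_y"])/2); return np.array([[f,0,c["cx"]],[0,f,c["cy"]],[0,0,1]])
def cloud(c):
    k=K(c); v,u=np.mgrid[0:400,0:640]; d=c["depth"]
    P=np.stack([(u-k[0,2])/k[0,0]*d,(v-k[1,2])/k[1,1]*d,d],-1)
    R,_=cv2.Rodrigues(np.array(c["rvec"],float)); W=(P-np.array(c["tvec"]).reshape(3))@R
    W[d<=0]=np.nan; return W
def proj(c,p):
    return cv2.projectPoints(np.array(p,float).reshape(-1,3),np.array(c["rvec"],float),np.array(c["tvec"],float),K(c),None)[0].reshape(-1,2)
E
python3 - <<'E'
from h import *
for n in("top","side"):
    c=manip.read_camera(n); cv2.imwrite(f"pics/{n}0.png",c["color"][...,::-1]); np.save(n+"0.npy",c,allow_pickle=True)
    R,_=cv2.Rodrigues(np.array(c["rvec"],float)); print(n,c["fov_y"],c["cx"],c["cy"],-R.T@np.array(c["tvec"]).reshape(3),R[2])
print(manip.read_time())
E
```

```text
pics
top 42.89140136616367 314.41350200953417 198.88163624692297 [ 282.66474938   10.80325056 1580.28334825] [ 0.16759342  0.00195365 -0.98585426]
side 43.240816927242534 311.0065063681451 199.55611934899338 [ -56.88681026 -733.52372963 1211.77418085] [ 0.40394115  0.5178562  -0.75409317]
0.1
```

View pics/top0.png

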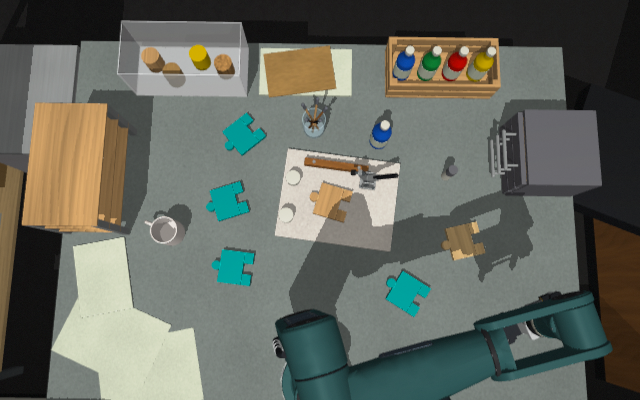

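View pics/side0.png

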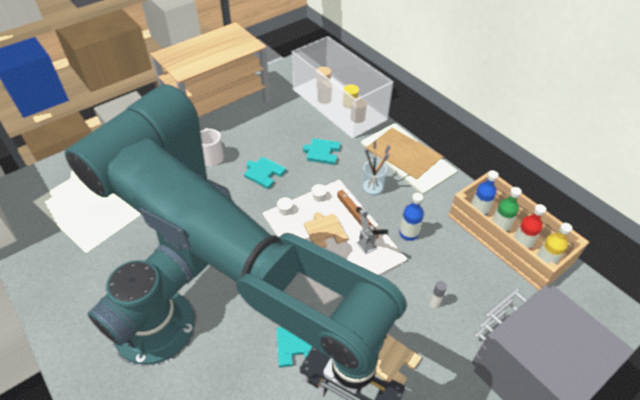

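The top view shows two wooden pieces. One is on the white board at about (330,202), with the fence at (335,165) and the clamp at (370,175). The other is on the bare table at about (464,241) and is the spare. The turquoise ones are not meant. The piece on the board fits the description, so I'll confirm it in a crop and fit the poses.

Run:
```python
from h import *
c=np.load("top0.npy",allow_pickle=True).item(); W=cloud(c)
im=c["color"]; cv2.imwrite("pics/crop0.png",cv2.resize(im[135:260,260:420,::-1],None,fx=5,fy=4.8,interpolation=cv2.INTER_CUBIC))
z=W[...,2]; x=W[...,0];y=W[...,1]
print("table z",np.nanmedian(z[260:290,330:370]), "board z",np.nanmedian(z[170:230,300:310]),z[205,325:340].round(1))
hsv=cv2.cvtColor(im,cv2.COLOR_RGB2HSV)
reg=np.zeros((400,640),bool);reg[140:260,265:410]=1
m=reg&(z>9)&(z<22)
n,l,s,_=cv2.connectedComponentsWithStats(m.astype(np.uint8));print(s[1:][s[1:,4]>100])
pts=W[m][:,:2].astype(np.float32); r=cv2.minAreaRect(pts);print("board",r, cv2.boxPoints(r))
m=reg&(z>26)&(z<39)&(hsv[...,1]>60)
n,l,s,ce=cv2.connectedComponentsWithStats(m.astype(np.uint8))
for i in range(1,n):
    if s[i,4]>80: print(s[i],cv2.minAreaRect(W[l==i][:,:2].astype(np.float32)),W[l==i].mean(0))
```

```text
table z 0.6904006633933206 board z 15.835894054229506 [37.3 37.1 33.4 35.2 38.2 31.6 38.8 31.5 31.2 35.5 31.2 31.4 33.3 32.9
 15.7]
[[ 275  148  125  103 7347]]
board ((552.4501342773438, -58.46467590332031), (377.7735290527344, 453.1918029785156), 0.8079496026039124) [[ 360.38696  165.44522]
 [ 366.77734 -287.70154]
 [ 744.5133  -282.37457]
 [ 738.1229   170.77219]]
[310 182  43  40 929] ((541.8434448242188, -30.890777587890625), (122.53181457519531, 101.38270568847656), 73.70388793945312) [539.70707728 -34.89389591  33.39902088]
```

View pics/crop0.png

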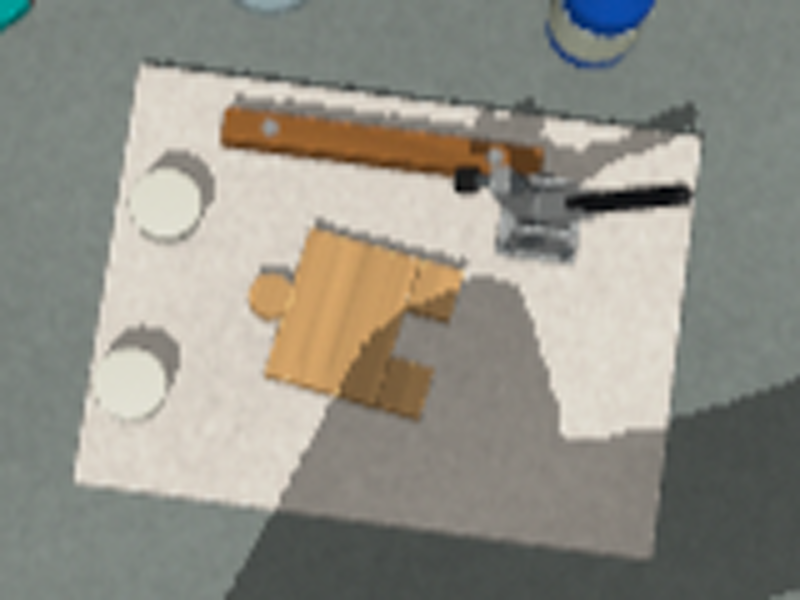

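The crop confirms it: the piece on the board (crop centre about (365,320)) has its tab to the left and its socket to the right, short of the fence. The clamp is open, with its lever leaning right. Next I'll fit the poses from the corners.

```bash
cat >> h.py <<'E'
def ray(c,uv,z):
    k=K(c);R,_=cv2.Rodrigues(np.array(c["rvec"],float));C=-R.T@np.array(c["tvec"]).reshape(3)
    uv=np.array(uv,float).reshape(-1,2); d=np.c_[(uv[:,0]-k[0,2])/k[0,0],(uv[:,1]-k[1,2])/k[1,1],np.ones(len(uv))]@R
    return (C+d*((z-C[2])/d[:,2])[:,None])[:,:2]
def fit2(model,world):
    M=np.array(model,float);Wd=np.array(world,float);a=M-M.mean(0);b=Wd-Wd.mean(0)
    th=np.arctan2((a[:,0]*b[:,1]-a[:,1]*b[:,0]).sum(),(a*b).sum());r=np.array([[np.cos(th),-np.sin(th)],[np.sin(th),np.cos(th)]])
    t=Wd.mean(0)-r@M.mean(0);return th,t,Wd-(M@r.T+t)
def tow(th,t,p):
    p=np.array(p,float);r=np.array([[np.cos(th),-np.sin(th)],[np.sin(th),np.cos(th)]]);return p@r.T+t
E
python3 - <<'E'
from h import *
c=np.load("top0.npy",allow_pickle=True).item()
cr=lambda p:(np.array(p,float)+.5)/[5,4.8]-.5+[260,135]
b=ray(c,cr([(142,63),(700,133),(653,556),(76,484)]),15)
th,t,e=fit2([(130,160),(130,-200),(-150,-200),(-150,160)],b);print("board",th,t,e.round(1))
p=ray(c,cr([(318,228),(465,265),(420,418),(266,378)]),33)
tp,q,e=fit2([(50,50),(50,-50),(-50,-50),(-50,50)],p);print("piece",tp,q,e.round(1))
print("piece in board",tow(-th,[0,0],q-t),tp-th)
# overlay
im=c["color"][...,::-1].copy();im=cv2.resize(im[135:260,260:420],None,fx=5,fy=4.8,interpolation=cv2.INTER_CUBIC)
def dr(th,t,P,col,close=True):
    P=np.array(P,float);w=np.c_[tow(th,t,P[:,:2]),P[:,2]]
    uv=((proj(c,w)-[260,135]+.5)*[5,4.8]-.5).round().astype(np.int32);cv2.polylines(im,[uv],close,col,1)
R=lambda x0,x1,y0,y1,z:[(x0,y0,z),(x1,y0,z),(x1,y1,z),(x0,y1,z)]
dr(th,t,R(-150,130,-200,160,15),(0,0,255));dr(th,t,R(80,102,-100,100,45),(255,0,0));dr(th,t,R(33,77,-130,-80,85),(0,255,0))
dr(tp,q,R(-50,50,-50,50,33),(255,0,255))
a=0.7;dr(th,t,[(55,-100,75),(55,-100-118*np.sin(a),75+118*np.cos(a))],(0,255,255),False)
cv2.imwrite("pics/ov0.png",im)
print("tip",tow(th,t,[55,-100-118*np.sin(a)]),75+118*np.cos(a))
W=cloud(c);
for n,(u,v) in dict(pa=(293,176),pb=(286,213)).items(): print(n,ray(c,[(u,v)],51),tow(-th,[0,0],ray(c,[(u,v)],51)-t))
E
```

```text
board -0.11853400618387035 [563.87145098 -41.25148634] [[ 0.3 -2.3]
 [ 0.3  1.8]
 [ 0.4  1.5]
 [-1.  -1. ]]
piece -0.26890898525889023 [537.84690382 -43.65831844] [[-0.5 -3.9]
 [ 3.   1.3]
 [-0.2  2.2]
 [-2.3  0.4]]
piece in board [-25.55731079  -5.46751871] -0.1503749790750199
tip [ 597.67026151 -222.53818352] 165.25137809956965
pa [[612.97764444  80.55567682]] [[ 34.35711419 126.75958322]]
pb [[498.02053892  99.3851791 ]] [[-82.02005838 131.86252048]]
```

View pics/ov0.png

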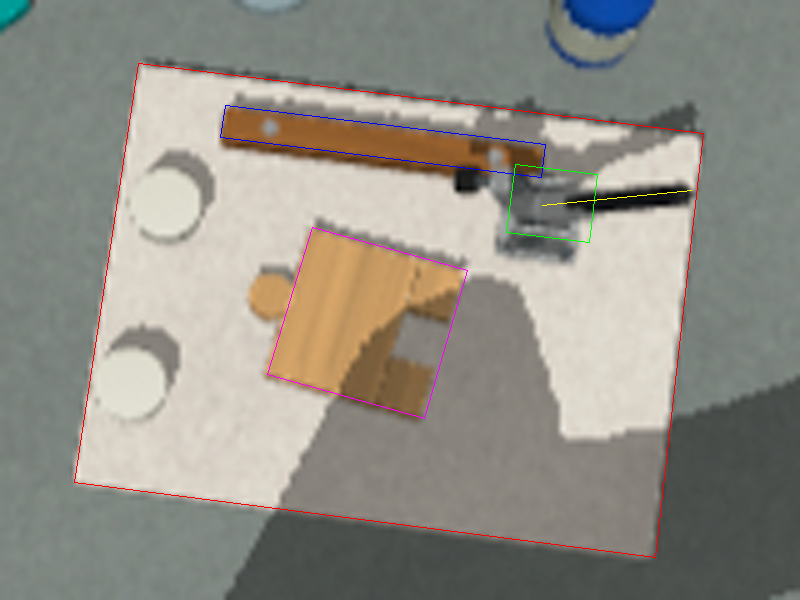

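The overlay agrees with the image to about 2 mm. In the board frame the piece sits at x ≈ -26, y ≈ -5, yaw -0.15. I'll push with the fingers shut and the jaw axis along the board's y, so the gripper's body stays clear of the clamp.

```bash
cat >> h.py <<'E'
TH=-0.1185; T=np.array([563.9,-41.3])
def B(x,y,z): return [*tow(TH,T,[x,y]),z]
def rot(a): # tool down, tool x axis at angle a
    cx,s=np.cos(a),np.sin(a); return np.array([[cx,s,0],[s,-cx,0],[0,0,-1.]])
E
python3 - <<'E'
from h import *
q0=manip.read_q();print(manip.read_orientation())
for a in(TH,TH+np.pi,TH+np.pi/2,TH-np.pi/2):
    print(a,[None if (q:=manip.ik(p,rot(a))) is None else np.round(q,2) for p in (B(-115,-6,150),B(-115,-6,21),B(-28,-6,21),B(55,-225,260),B(55,-225,140),B(55,-85,140))])
E
```

```text
[[ 9.21540188e-01  3.88282545e-01 -5.89293544e-04]
 [ 3.88282944e-01 -9.21538261e-01  1.89435377e-03]
 [ 1.92487955e-04 -1.97453576e-03 -9.99998032e-01]]
-0.1185 [array([-0.2 , -0.12,  1.68, -0.  ,  1.58,  1.49]), array([-0.2 , -0.02,  1.86, -0.  ,  1.3 ,  1.49]), array([-0.19,  0.17,  1.66, -0.  ,  1.32,  1.5 ]), array([-0.52,  0.32,  0.99, -0.  ,  1.83,  1.17]), array([-0.52,  0.33,  1.21, -0.  ,  1.6 ,  1.17]), array([-0.3 ,  0.27,  1.29, -0.  ,  1.58,  1.38])]
3.023092653589793 [array([-0.2 , -0.12,  1.68, -0.  ,  1.58, -1.65]), array([-0.2 , -0.02,  1.86, -0.  ,  1.3 , -1.65]), array([-0.19,  0.17,  1.66, -0.  ,  1.32, -1.64]), array([-0.52,  0.32,  0.99, -0.  ,  1.83, -1.97]), array([-0.52,  0.33,  1.21, -0.  ,  1.6 , -1.97]), array([-0.3 ,  0.27,  1.29, -0.  ,  1.58, -1.76])]
1.4522963267948965 [array([-0.2 , -0.12,  1.68, -0.  ,  1.58, -0.08]), array([-0.2 , -0.02,  1.86, -0.  ,  1.3 , -0.08]), array([-0.19,  0.17,  1.66, -0.  ,  1.32, -0.07]), array([-0.52,  0.32,  0.99, -0.  ,  1.83, -0.4 ]), array([-0.52,  0.33,  1.21, -0.  ,  1.6 , -0.4 ]), array([-0.3 ,  0.27,  1.29, -0.  ,  1.58, -0.19])]
-1.6892963267948966 [None, None, None, None, None, None]
```

Run:
```python
from h import *
R=rot(TH)
manip.close(10)
manip.goto(B(-115,-6,150),R)
manip.line_to(B(-115,-6,21),v=120); print(manip.read_width(),manip.read_ft_force())
print("early contact",manip.line_to(B(-45,-6,21),v=40,contact_N=12),manip.read_ft_force())
c=manip.read_camera("side");cv2.imwrite("pics/s1.png",cv2.resize(c["color"][160:290,240:430,::-1],None,fx=4,fy=4,interpolation=cv2.INTER_CUBIC))
print(manip.line_to(B(-17,-6,21),v=20,contact_N=12))
print(tow(-TH,[0,0],np.array(manip.read_eef_pos()[:2])-T),manip.read_ft_force(),manip.read_time())
c=manip.read_camera("side");cv2.imwrite("pics/s2.png",cv2.resize(c["color"][160:290,240:430,::-1],None,fx=4,fy=4,interpolation=cv2.INTER_CUBIC))
```

```text
0.5583679784940325 [ 0.5982515  -0.55911598 -0.07353239]
early contact False [-0.66774821  0.52779232 -0.11943947]
True
[-34.11088255  -5.7590588 ] [-0.20545017  0.73410327  0.09544888] 7.4167
```

View pics/s2.png

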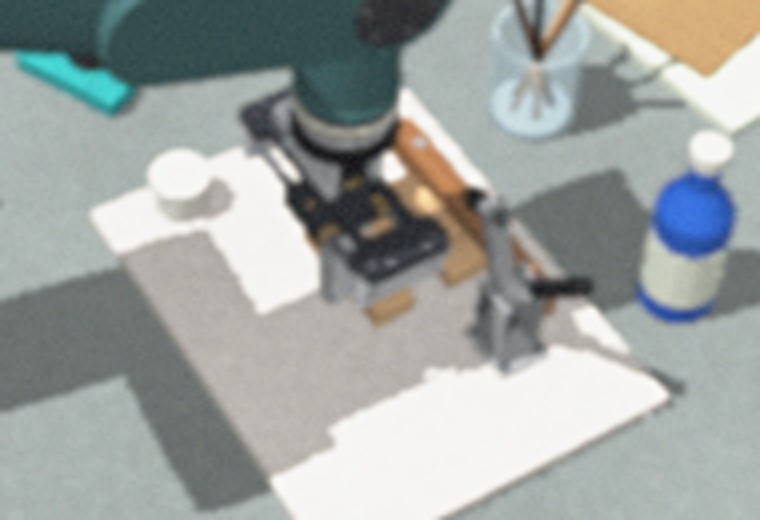

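The side view shows the piece up near the fence, under the raised clamp, with the fingers behind it. I'll back off and look from the top.

```bash
cat >> h.py <<'E'
def look(name):
    c=manip.read_camera("top");np.save(name+".npy",c,allow_pickle=True)
    cv2.imwrite(f"pics/{name}.png",cv2.resize(c["color"][135:260,260:420,::-1],None,fx=5,fy=4.8,interpolation=cv2.INTER_CUBIC));return c
E
python3 - <<'E'
from h import *
manip.line_to(B(-60,-6,21),v=120)
manip.line_to(B(-110,-6,120),v=200)
p=B(-110,-150,260)
manip.line_to(B(-90,-190,260),v=250)
look("t1");print(manip.read_time())
E
```

```text
9.6583
```

View pics/t1.png

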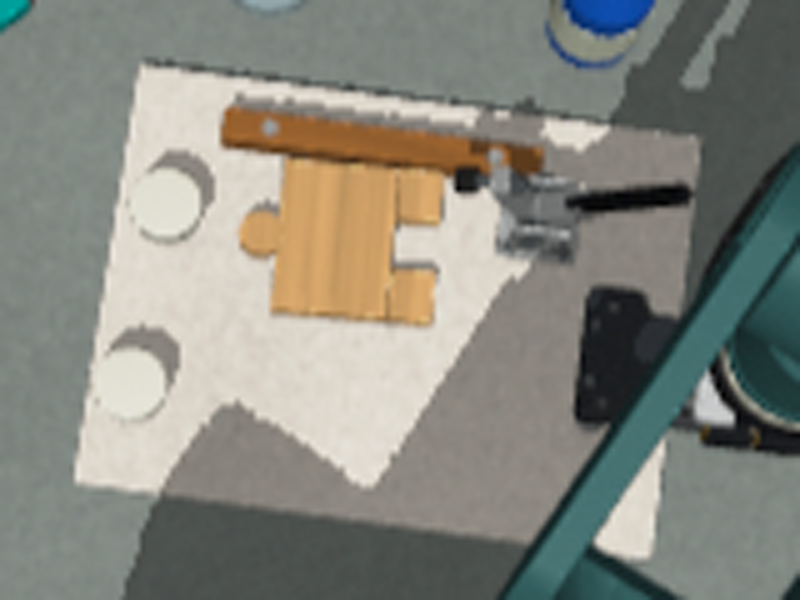

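Run:
```python
from h import *
c=np.load("t1.npy",allow_pickle=True).item()
cr=lambda p:(np.array(p,float)+.5)/[5,4.8]-.5+[260,135]
p=ray(c,cr([(286,157),(443,171),(432,323),(272,313)]),33)
tp,q,e=fit2([(50,50),(50,-50),(-50,-50),(-50,50)],p);print("piece",tp,q,e.round(1))
print("in board",tow(-TH,[0,0],q-T),tp-TH)
# full-mask: angle from near edge pixels
hsv=cv2.cvtColor(c["color"],cv2.COLOR_RGB2HSV)
m=(hsv[...,1]>70)&(hsv[...,0]<25)
us=range(317,345);e=[]
for u in us:
    col=np.nonzero(m[150:215,u])[0]; e.append(150+col.max()+.5)
w=ray(c,np.c_[list(us),e],33);f=np.polyfit(w[:,1],w[:,0],1);print("near edge angle",-np.arctan(f[0]), "rel",-np.arctan(f[0])-TH)
```

```text
piece -0.06721068168203603 [590.89462945 -37.65835446] [[ 1.4 -1.1]
 [ 0.2  0.9]
 [-0.   0.7]
 [-1.6 -0.5]]
in board [26.37479272  6.80748931] 0.05128931831796396
near edge angle -0.07331036891652042 rel 0.04518963108347958
```

It's now at x ≈ 26, y ≈ 7, but over-turned by about +0.048 rad, so the right corner touches the fence and the left doesn't. I'll push left of centre to square it up.

Run:
```python
from h import *
manip.line_to(B(-110,25,120),v=250)
manip.line_to(B(-75,25,21),v=150)
manip.line_to(B(-45,25,21),v=80)
print(manip.line_to(B(-20,25,21),v=20,contact_N=15))
print(tow(-TH,[0,0],np.array(manip.read_eef_pos()[:2])-T),manip.read_ft_force())
manip.line_to(B(-60,25,21),v=120)
manip.line_to(B(-110,-6,120),v=200)
manip.line_to(B(-90,-190,260),v=250)
c=look("t2");print(manip.read_time())
hsv=cv2.cvtColor(c["color"],cv2.COLOR_RGB2HSV)
m=(hsv[...,1]>70)&(hsv[...,0]<25)
us=range(317,345);e=[]
for u in us:
    col=np.nonzero(m[150:215,u])[0]; e.append(150+col.max()+.5)
w=ray(c,np.c_[list(us),e],33);f=np.polyfit(w[:,1],w[:,0],1);print("near edge rel",-np.arctan(f[0])-TH, tow(-TH,[0,0],w[::9]-T))
```

```text
True
[-32.44712133  26.21711334] [ 0.39819399  0.23539449 -0.41107234]
15.275
near edge rel -0.002011475176644101 [[-22.35887573  44.88403686]
 [-21.79681216  16.97896165]
 [-24.33306373 -11.29888202]
 [-23.77090973 -39.15804116]]
```

View pics/t2.png

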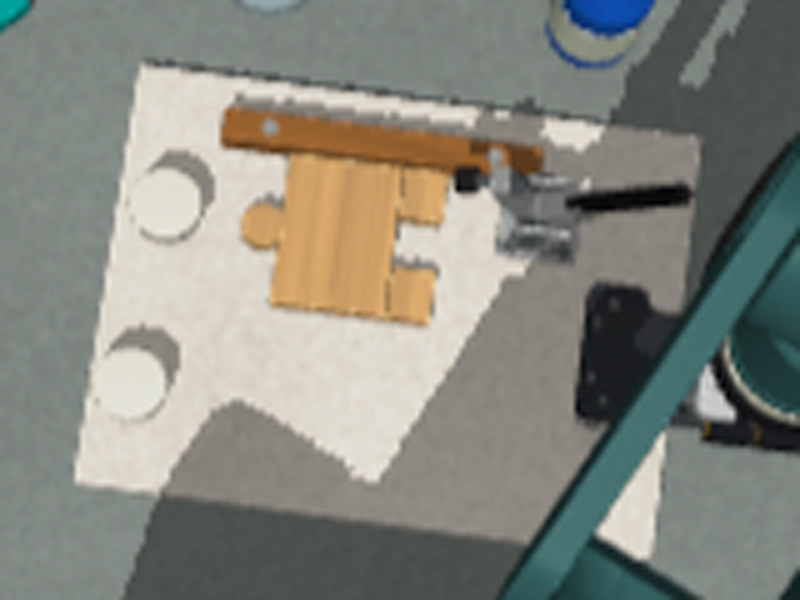

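It's square now: near edge within about 0.002 rad of the board, at x ≈ -23, though it should be about -20 (2 mm calibration). I'll make one firm push at the middle to be sure it's seated, and check the stop depth.

Run:
```python
from h import *
manip.line_to(B(-110,8,120),v=300)
manip.line_to(B(-75,8,21),v=150)
manip.line_to(B(-42,8,21),v=100)
print(manip.line_to(B(-20,8,21),v=15,contact_N=22))
print(tow(-TH,[0,0],np.array(manip.read_eef_pos()[:2])-T),manip.read_ft_force())
manip.line_to(B(-60,8,21),v=120)
manip.line_to(B(-110,-6,120),v=200)
manip.line_to(B(-90,-190,260),v=300)
c=look("t3");print(manip.read_time())
hsv=cv2.cvtColor(c["color"],cv2.COLOR_RGB2HSV)
for nm in("t2","t3"):
    c=np.load(nm+".npy",allow_pickle=True).item();hsv=cv2.cvtColor(c["color"],cv2.COLOR_RGB2HSV);m=(hsv[...,1]>70)&(hsv[...,0]<25)
    us=range(317,345);e=[150+np.nonzero(m[150:215,u])[0].max()+.5 for u in us]
    w=ray(c,np.c_[list(us),e],33);f=np.polyfit(w[:,1],w[:,0],1);print("near edge rel",-np.arctan(f[0])-TH,(tow(-TH,[0,0],w-T))[:,0].mean())
    us=range(306,355);e=[140+np.nonzero(m[140:215,u])[0].min()-.5 for u in us]
    w=ray(c,np.c_[list(us),e],45);f=np.polyfit(w[:,1],w[:,0],1);print("fence far edge rel",-np.arctan(f[0])-TH,(tow(-TH,[0,0],w-T))[:,0].mean())
```

```text
True
[-32.50892441   8.12106476] [-0.01721079  0.31870612  0.0463912 ]
20.6417
near edge rel -0.002011475176644101 -23.17590088806818
fence far edge rel -0.0067809830096538515 101.58898237071821
near edge rel -0.008286040609877782 -23.06519103289629
fence far edge rel -0.004614322577869312 101.52444067562605
```

View pics/t3.png

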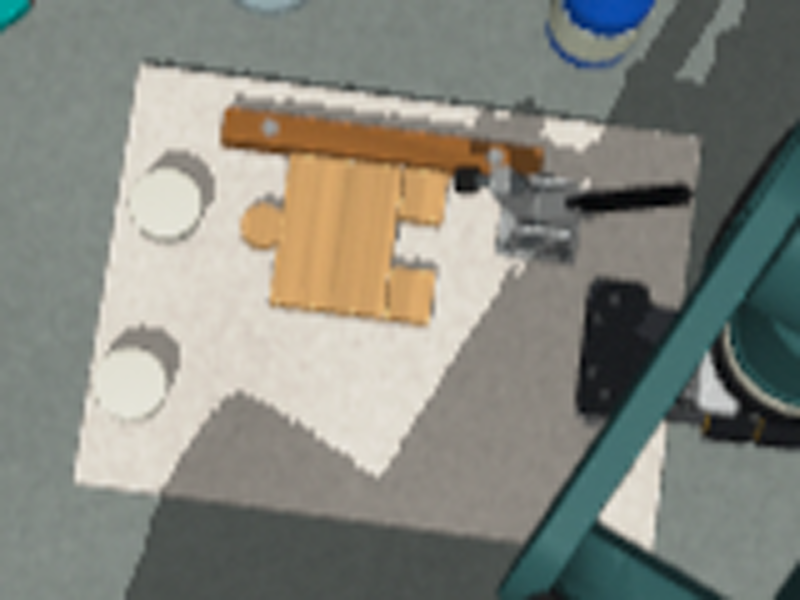

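Two stops 18 mm apart agree to within 0.1 mm (-32.45 and -32.51), so the piece is flush with the fence. Next is the lever.

Run:
```python
from h import *
R=rot(TH+np.pi/2)
manip.goto(B(54,-225,260),R)
manip.line_to(B(54,-225,140),v=150)
print("blocked",manip.line_to(B(54,-88,140),v=50,contact_N=25),tow(-TH,[0,0],np.array(manip.read_eef_pos()[:2])-T),manip.read_ft_force())
c=manip.read_camera("side");cv2.imwrite("pics/s3.png",cv2.resize(c["color"][150:290,240:430,::-1],None,fx=4,fy=4,interpolation=cv2.INTER_CUBIC))
manip.line_to(B(54,-130,140),v=150)
manip.line_to(B(54,-190,260),v=200)
manip.line_to(B(-60,-240,260),v=250)
look("t4");c=manip.read_camera("side");cv2.imwrite("pics/s4.png",cv2.resize(c["color"][150:290,240:430,::-1],None,fx=4,fy=4,interpolation=cv2.INTER_CUBIC))
print(manip.read_time())
```

```text
blocked True [  55.22085962 -182.35916609] [ 1.9453241  -7.52381428  2.19190521]
26.3667
```

View pics/t4.png

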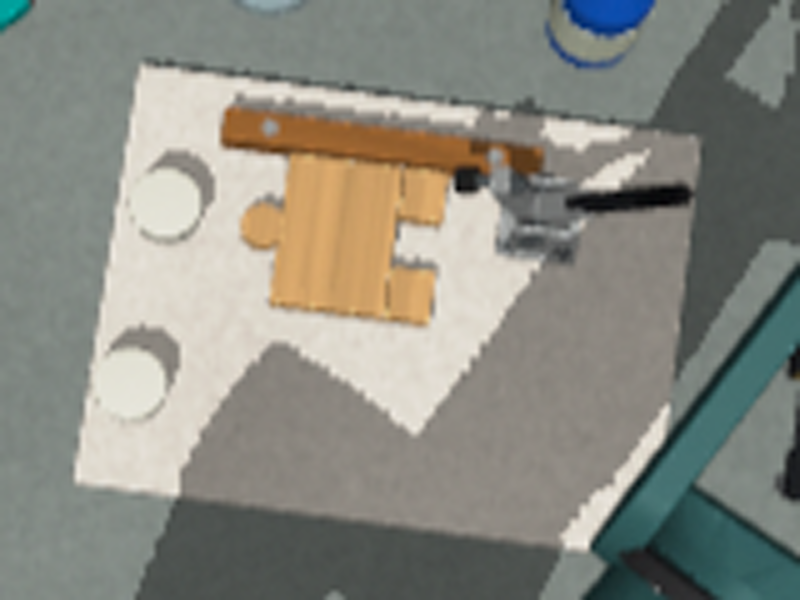

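View pics/s4.png

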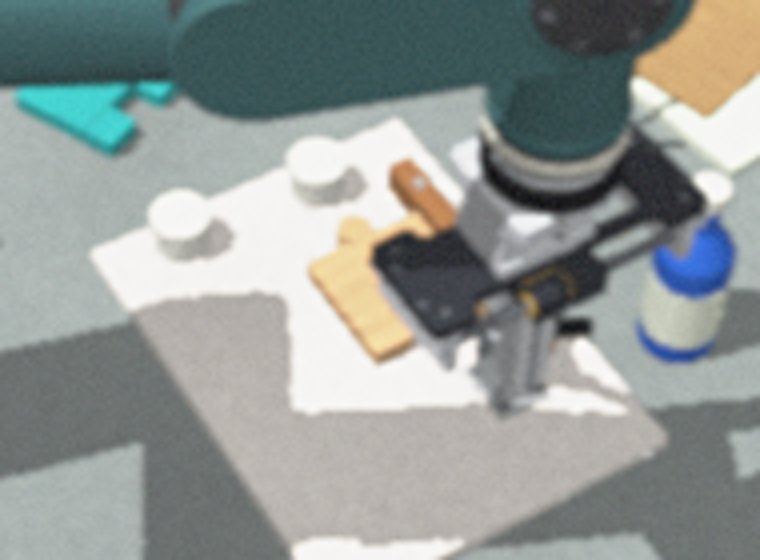

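The push stopped on the impact spike at first touch (y -182) and the lever is still open, unmoved. I'll retry from just short of contact, slower and with a higher guard.

Run:
```python
from h import *
manip.line_to(B(54,-210,200),v=250)
manip.line_to(B(54,-192,138),v=150)
for y in (-170,-140,-110,-86):
    r=manip.line_to(B(54,y,138),v=40,contact_N=45)
    print(r,tow(-TH,[0,0],np.array(manip.read_eef_pos()[:2])-T),np.round(manip.read_ft_force(),1),manip.read_time())
    if r: break
c=manip.read_camera("side");cv2.imwrite("pics/s5.png",cv2.resize(c["color"][150:290,240:430,::-1],None,fx=4,fy=4,interpolation=cv2.INTER_CUBIC))
```

```text
False [  54.82940089 -178.77978269] [ -7.6 -14.7  14.2] 28.325
False [  53.77359894 -139.70914841] [ 0.6 -2.8  1.1] 29.225
False [  53.95290677 -109.91827743] [ 0.5 -0.2 -0.2] 30.125
False [ 54.0233123  -85.94705094] [ 0.1 -0.8  0.7] 30.875
```

View pics/s5.png

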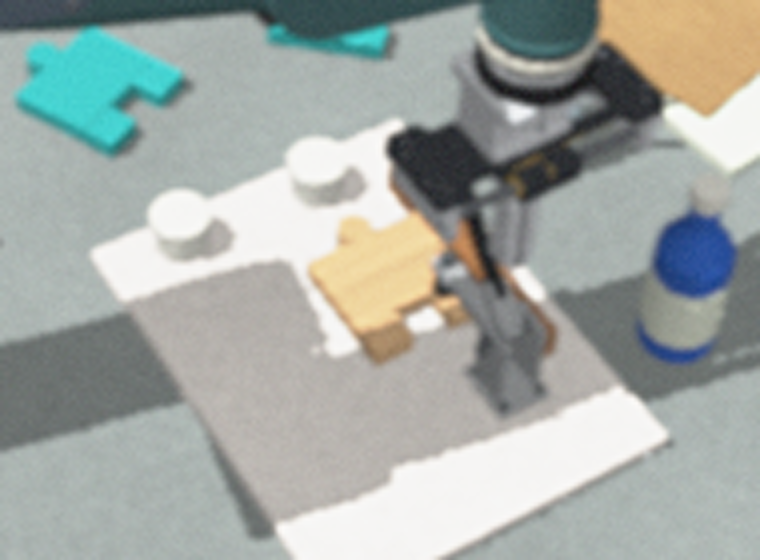

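The lever has gone over with little force at the end. I'll retract and check.

Run:
```python
from h import *
manip.line_to(B(54,-130,150),v=150)
manip.line_to(B(54,-180,250),v=250)
manip.goto(B(-90,-330,250),rot(TH+np.pi/2))
c=look("t5");s=manip.read_camera("side");cv2.imwrite("pics/s6.png",cv2.resize(s["color"][150:290,240:430,::-1],None,fx=4,fy=4,interpolation=cv2.INTER_CUBIC))
print(manip.read_time())
hsv=cv2.cvtColor(c["color"],cv2.COLOR_RGB2HSV);m=(hsv[...,1]>70)&(hsv[...,0]<25)
us=range(317,345);e=[150+np.nonzero(m[150:215,u])[0].max()+.5 for u in us]
w=ray(c,np.c_[list(us),e],33);f=np.polyfit(w[:,1],w[:,0],1);print("near edge rel",-np.arctan(f[0])-TH,(tow(-TH,[0,0],w-T))[:,0].mean())
a=.7;tip=B(55,-100+118*np.sin(a),75+118*np.cos(a));print("expected tip px",(proj(c,tip)-[260,135]+.5)*[5,4.8], "foot",(proj(c,B(55,-20,40))-[260,135]+.5)*[5,4.8])
```

```text
32.9167
near edge rel -0.0077438376813420695 -23.286497561136
expected tip px [[426.35381858 157.4499966 ]] foot [[407.98112352 201.13330809]]
```

View pics/t5.png

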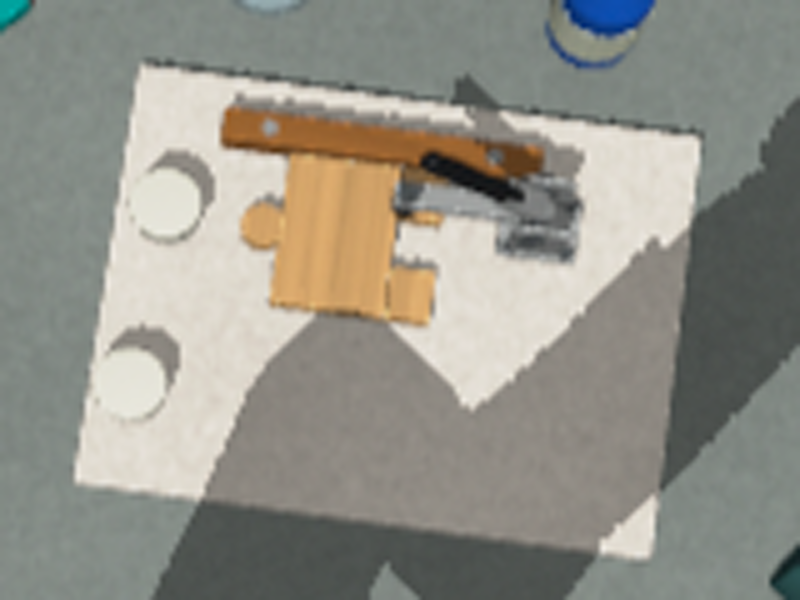

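View pics/s6.png

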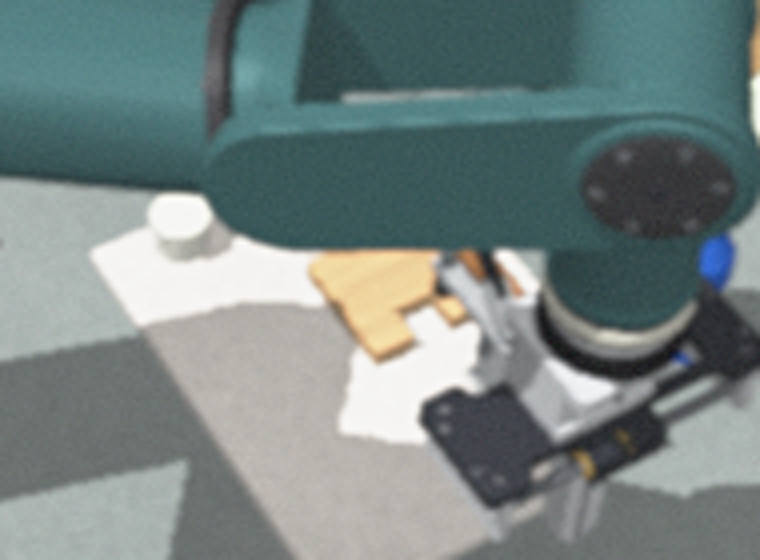

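The clamp is shut. The lever tip is at crop (428,160), where the shut position predicts (426,157), and the foot is on the piece at about (405,200). The piece is still flush, and the pots and bottle are where they were.

Run:
```python
from h import *
a=np.load("top0.npy",allow_pickle=True).item()["color"]; b=np.load("t5.npy",allow_pickle=True).item()["color"]
for n,(u,v) in dict(potA=(293,176),potB=(286,213),bottle=(381,133),jar=(314,120),mug=(165,230)).items():
    s=np.s_[v-10:v+10,u-10:u+10]; print(n,np.abs(a[s].astype(int)-b[s]).mean().round(1))
print(manip.read_ft_force(),manip.hand_in(),manip.read_time())
```

```text
potA 7.1
potB 6.9
bottle 4.6
jar 4.9
mug 5.9
the job is handed in; nothing more can be done
the job is handed in; nothing more can be done
```

The piece is flush against the fence and the clamp is shut on it. I handed the job in at about 33 s of the 45 s allowed.

- **Pushing the piece:** I pushed with shut fingers, and it took three pushes. The first left the piece turned about 0.05 rad, so I made a second push left of centre to square it and a third, firm one near the middle.
- **Flush check:** The second and third pushes were 18 mm apart along the near edge and stopped within 0.1 mm of each other. The last picture put the near edge within 0.01 rad of the board. The camera put that edge about 3 mm further from the fence than the nominal position; the cameras are only good to about 2 mm.
- **Closing the clamp:** The first try stopped on the touch spike with the lever still open and unmoved. The second pushed it past the middle and it snapped shut. The last picture shows the lever tip within a pixel of its shut position and the foot on the piece.
- **Everything else:** Comparing the first and last top pictures, the pots, paint bottle, brush jar and mug had not visibly moved. I did not check the spare piece or the glue stick at the end; the fingers stayed well above them. The final force reading was not printed, but the arm was parked well clear of everything.

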